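Kit the capacitors for an amplifier repair

TASK

Kit the capacitors for the amplifier repair by standing each one upright, terminals up, in its own round cup: the thick blue capacitor in the red cup, the black one in the yellow cup, the thin blue one in the white cup. The relay that was left in the red cup has to come out first: stand it upright, as it is now, in the square blue tray. Leave the loose beige knob and the green circuit board where they are.

Things in the scene. Friction and masses are not known exactly. Their poses are not given: they have to be found in the camera images.
- thick_cap_mid (a point): Thick blue electrolytic capacitor, an upright can 35 mm in diameter and 52 mm tall (60 mm with the two small silvery terminals on top, which are not to be gripped). Stands loose on the bench. The point is the centre of the can, 26 mm above its underside; z is its upward axis.
- black_cap_mid (a point): Black electrolytic capacitor, an upright can 30 mm in diameter and 45 mm tall (52 mm with the two small silvery terminals on top, which are not to be gripped). Stands loose on the bench. The point is the centre of the can, 22.5 mm above its underside; z is its upward axis.
- thin_cap_mid (a point): Thin blue electrolytic capacitor, an upright can 22 mm in diameter and 36 mm tall (44 mm with the two small silvery terminals on top, which are not to be gripped). Stands loose on the bench. The point is the centre of the can, 18 mm above its underside; z is its upward axis.
- relay_mid (a point): Relay: a small box, grey-beige to the eye (a clear case over a beige block), 22 mm along its x, 28 mm along its y, 30 mm tall. At the start it stands upright and loose in the red cup, its underside 3 mm above the bench. The point is its centre, half-way up (15 mm above its underside).
- red_cup_floor (a point): Red shallow round plastic cup, fixed to the bench: inner diameter 55 mm, rim 12 mm above the bench, wall 3 mm, a foot 67 mm across. The point is the centre of its inner floor, 3 mm above the bench; z is up. Takes the thick blue capacitor.
- yellow_cup_floor (a point): Yellow shallow round plastic cup, fixed to the bench: inner diameter 50 mm, rim 12 mm above the bench, wall 3 mm, a foot 62 mm across. The point is the centre of its inner floor, 3 mm above the bench; z is up. Takes the black capacitor.
- white_cup_floor (a point): White shallow round plastic cup, fixed to the bench: inner diameter 42 mm, rim 12 mm above the bench, wall 3 mm, a foot 54 mm across. The point is the centre of its inner floor, 3 mm above the bench; z is up. Takes the thin blue capacitor.
- relay_tray_floor (a point): Square blue open tray, fixed to the bench: 62 x 62 mm outside, 56 x 56 mm inside, rim 10 mm above the bench. The point is the centre of its inner floor, 3 mm above the bench; x and y run along its sides. Takes the relay.
- loose_knob_mid (a point): Loose beige control knob, a disc 38 mm in diameter and 20 mm tall, lying on the bench; a bystander to be left where it is. The point is its centre, 10 mm above the bench.
- board_mid (a point): Small loose green circuit board with components, 52 mm along its x, 75 mm along its y, 20 mm tall, lying on the bench; a bystander to be left where it is. The point is 10 mm above its underside. Behind it and to the left stands a black amplifier, fixed and 0.3 m tall, over x 0.49 to 0.70 m and y 0.10 to 0.56 m in the world frame: keep the arm and gripper clear of it.
Mind the look-alikes: they are no part of the job. What is shaped like the part that bears thin_cap_mid but turquoise is not meant. Leave any orange look-alike of the part that bears thick_cap_mid alone.

How it is judged (in metres and radians):
At the end, for the whole second after the job is handed in: Thick blue capacitor in red cup, black in yellow, thin blue in white, each on the cup floor, upright within 0.1 rad, at most 12 mm off centre (anywhere inside the rim). Relay upright on the blue tray's floor, at most 27 mm off its centre. All released, at rest (horizontal distance between thick_cap_mid and red_cup_floor below 0.012 m and z of thick_cap_mid in the frame of red_cup_floor below 0.029 m and angle between each of thick_cap_mid, black_cap_mid, thin_cap_mid, relay_mid's own z axis and vertical below 0.1 rad and linear speed of each of thick_cap, black_cap, thin_cap, relay below 0.02 m/s and horizontal distance between black_cap_mid and yellow_cup_floor below 0.012 m and z of black_cap_mid in the frame of yellow_cup_floor below 0.0255 m and horizontal distance between thin_cap_mid and white_cup_floor below 0.012 m and z of thin_cap_mid in the frame of white_cup_floor below 0.021 m and horizontal distance between relay_mid and relay_tray_floor below 0.027 m and z of relay_mid in the frame of relay_tray_floor below 0.018 m); the robot touches nothing.
It fails at once if the loose knob was moved by more than 15 mm (distance of loose_knob_mid from where it was at the start of the episode above 0.015 m).
It fails at once if the circuit board was moved by more than 15 mm (distance of board_mid from where it was at the start of the episode above 0.015 m).
It also fails if it takes over 99 s, if anything falls off the work surface, if the arm or the gripper's body presses on something with over 40 N, if the wrist force passes 120 N, or if a joint passes its speed limit or range.

ROBOT

A 6-joint arm with a two-finger parallel gripper is mounted at the origin on a cart in front of the work surface, level with it; the furniture and walls round the work are solid. World frame = base frame: x ahead of the robot, y to its left, z up, the work surface at z = 0. Lengths are in mm, angles in rad, forces in N, time in s.
With the tool pointing down it reaches from about 350 to 950 mm from the base axis. Payload 17.4 kg.
Tool frame: the origin (TCP) lies on the centre line of the jaws, within the pads' length; the fingertips stand 25 mm ahead of it and the grasp point (between the pads) lies 6 mm ahead of it (robot.tcp_to_tips is the z of the fingertips in the tool frame, in mm); z points along the fingers, y is the line along which they close (so a half turn about z gives the same grasp; the last joint's range is limited). The gripper opens to 93 mm and grips with 3 to 60 N. Pads are 15 mm wide; open, the fingers measure 128 mm over their backs; the gripper's body (75 mm by 188 mm) begins 65 mm behind the grasp point.
Start: joints at [1.302, 0.116, 1.442, -0, 1.584, -0.038], TCP at [154.418, 657.105, 243.646] pointing down, gripper open.
Joint ranges: [-2.83, 2.83], [-0.83, 2.19], [0.07, 2.5], [-1.14, 4.28], [0.01, 3], [-2.97, 2.97]. Speed limits (rad/s): [1.89, 1.89, 2.22, 3.14, 3.14, 3.14].

INTERFACE

Orientations are given as a unit quaternion [x, y, z, w].
In Python, from plant import robot, optics, job gives the robot as it stands.
- The arm moves only by the tool send_rows, never from a script. Its arguments are lists of equal length, an entry for each row: "linear": the shift along the tool's x, y, z in units of 30 mm (1.0 is 30 mm), a list of three; "rot": the turn, a rotation vector about the tool's x, y, z in units of 6 degrees (1.0 is 6 degrees), a list of three; "gripper": the opening in per cent of the stroke, from 0 (shut) to 100 (fully open). A call has 1 to 10 rows; each row is the pose to reach, as a shift and turn from the pose commanded when the call began, along the tool's axes at that moment; what a row does not reach only later rows make up. A row lasts 1/8 s, in which the tool goes at most 62.5 mm and 10.7 degrees, less where a joint would pass 70% of its speed; a pose out of reach is approached as far as the arm can. A call with a gripper value outside its range is refused whole. The fingers move at their own pace and stop on an object; "newtons" is the grip in N (left out, the last holds). Time passes only in rows, so rows that repeat a pose let the fingers close. It gives the time, the measured TCP pose, the force and the opening at its end, in the units of the state.
- robot.get_state(): the state, without advancing time (a new reading comes with each control period).
- optics.camera(name): name is "side" or "top"; returns a dict with "pixels" (384x512x3 uint8, blue, green, red), "fx", "fy", "cx", "cy" (pixels), "R" (3x3) and "t" (3): a world point X has camera coordinates R X + t. Camera axes: x right, y down, z forward; pixel columns grow to the right and rows downward; lengths in mm; the calibration is good to about 2 mm. A picture is of the moment at which its call begins. There is no depth.
- job.hand_in(): hands the job in, once; it reports no verdict.
Trained networks look in the newest picture that a camera, given by its name, has taken for a name from the list of things; names that differ only in an ending like _2 or _b are one class to them, and where a whole thing is asked for, a point or a joint stands for the part that bears it (a point fixed in the world has none). Each returns a list of dicts, best first, with "score" (0 to 1); they miss things now and then, are a little off and sometimes report something else, mostly with a low value. They report only what shows in the picture. A call takes as long as a camera call. They do not tell look-alikes from the thing itself.
- optics.boxes_of(camera, target): "bbox" ([left, top, right, bottom] in pixels, round what is visible of it).
The state is a dict: "time_s": time; "joint_positions": joint angles; "qd": joint speeds; "effort": joint torques, N m; "tcp_pos": TCP position; "tcp_rot": TCP orientation; "contact_force": force on the tool from outside, world axes, zero at the start; "wrist_torque": the same for the moment, N m; "width": finger opening in mm.
Only numpy, scipy, OpenCV 4.12 (cv2) and the standard library are available. Lean on these libraries where they do the work, as an engineer would, in place of code of your own. Each camera call takes 0.05 s, during which the arm holds its last target. There are 200 camera calls.

## Working session

There is one attempt and no reset: what is moved stays moved. The work goes in short steps, Python scripts to look and compute and a tool call to move; the robot and the scene stay as the last step left them, time stands still between calls to the robot, and variables do not carry over. Pictures are saved under pics/ and viewed, on a budget of 14 in all, crops included, one or two more only if the job needs it, and the job is handed in when it is done.

Besides the shell and the picture viewer there is one more tool, called after "Emit:" as name(argument=value, ...) on one line, values as JSON. send_rows: Moves the arm, as the interface text tells. Its arguments: {"type":"object","properties":{"linear":{"type":"array"},"rot":{"type":"array"},"gripper":{"type":"array"},"newtons":{"type":"number"}},"required":["linear","rot","gripper"]}

```bash
mkdir -p pics; ls
cat > h.py <<'E'
import numpy as np, cv2
from plant import robot, optics, job
def ray(c,u,v,z):
    R=np.array(c["R"]);t=np.array(c["t"]).ravel()
    d=R.T@np.array([(u-c["cx"])/c["fx"],(v-c["cy"])/c["fy"],1.]);o=-R.T@t
    return o+d*(z-o[2])/d[2]
def proj(c,X):
    p=np.array(c["R"])@np.array(X,float)+np.array(c["t"]).ravel()
    return c["fx"]*p[0]/p[2]+c["cx"],c["fy"]*p[1]/p[2]+c["cy"]
def snap(n,f):
    c=optics.camera(n);cv2.imwrite("pics/"+f,np.array(c["pixels"]));return c
E
python3 - <<'E'
from h import *
for n in("top","side"):
    c=snap(n,n+"0.png");R=np.array(c["R"]);print(n,c["fx"],"pos",-R.T@np.array(c["t"]).ravel(),"\n",R.round(2))
    for k,z in dict(thick_cap_mid=26,black_cap_mid=22,thin_cap_mid=18,relay_mid=18,red_cup_floor=6,yellow_cup_floor=6,white_cup_floor=6,relay_tray_floor=5,loose_knob_mid=10,board_mid=10).items():
        for b in optics.boxes_of(n,k)[:4]:
            l,t,r,bo=b["bbox"];print(k,round(b["score"],2),np.round(b["bbox"]),ray(c,(l+r)/2,(t+bo)/2,z).round()[:2])
s=robot.get_state();print(s["tcp_pos"],s["tcp_rot"],s["width"],s["time_s"])
E
```

```text
pics
top 445.67612684833597 pos [ 412.90457623  -41.48135491 1134.91280828] 
 [[-0.03 -1.    0.03]
 [-0.99  0.03 -0.12]
 [ 0.12 -0.03 -0.99]]
thick_cap_mid 0.79 [289. 157. 304. 173.] [ 611. -181.]
black_cap_mid 0.72 [273. 184. 284. 202.] [ 543. -132.]
thin_cap_mid 0.51 [287. 133. 297. 144.] [ 683. -172.]
relay_mid 0.61 [223. 180. 242. 192.] [562. -16.]
red_cup_floor 0.59 [215. 176. 242. 200.] [561.  -7.]
yellow_cup_floor 0.71 [287. 220. 307. 241.] [ 448. -177.]
white_cup_floor 0.74 [236. 222. 258. 241.] [448. -51.]
relay_tray_floor 0.94 [333. 220. 363. 248.] [ 434. -306.]
board_mid 0.91 [110. 244. 148. 265.] [399. 244.]
board_mid 0.46 [320. 178. 334. 191.] [ 561. -257.]
side 405.5479966315901 pos [ 648.6756075  -661.85055985  888.72857561] 
 [[ 0.99  0.13 -0.01]
 [ 0.1  -0.8  -0.59]
 [-0.09  0.58 -0.81]]
thick_cap_mid 0.6 [268. 235. 279. 256.] [ 625. -187.]
thick_cap_mid 0.53 [239. 256. 253. 279.] [ 567. -254.]
thick_cap_mid 0.23 [167. 270. 203. 304.] [ 437. -319.]
black_cap_mid 0.55 [243. 215. 252. 237.] [ 555. -140.]
thin_cap_mid 0.62 [295. 238. 302. 252.] [ 685. -175.]
relay_mid 0.7 [256. 179. 266. 195.] [570. -10.]
red_cup_floor 0.48 [246. 180. 272. 200.] [567. -13.]
white_cup_floor 0.76 [204. 190. 224. 209.] [452. -59.]
relay_tray_floor 0.84 [168. 271. 202. 304.] [ 432. -312.]
loose_knob_mid 0.48 [214. 155. 226. 167.] [442.  73.]
board_mid 0.78 [208. 112. 229. 131.] [411. 231.]
[154.42650797 657.09651952 243.65828166] [ 1.15181399e-01  9.93344475e-01  4.65102836e-08 -1.41801613e-05] 92.8120211138292 1.1
```

Run:
```python
import cv2
a=cv2.imread("pics/top0.png")[110:280,100:380];cv2.imwrite("pics/v1.png",cv2.resize(a,None,fx=2.85,fy=2.85,interpolation=cv2.INTER_CUBIC))
a=cv2.imread("pics/side0.png")[100:320,150:330];cv2.imwrite("pics/v2.png",cv2.resize(a,None,fx=2.7,fy=2.7,interpolation=cv2.INTER_CUBIC))
```

```text
(no output)
```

View pics/v1.png

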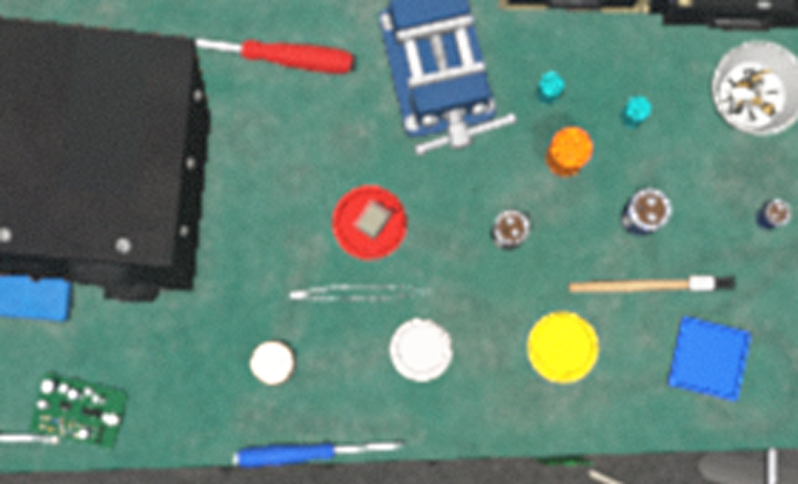

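View pics/v2.png

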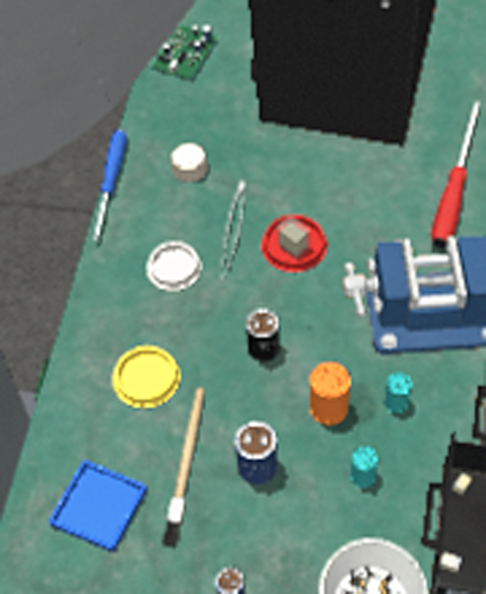

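The pictures show these caps in the full top image:
- Thick blue at about (328,184). Its look-alike is the orange can at (300,162).
- Black at about (280,190).
- Thin blue at about (372,185). Its look-alikes are turquoise, at (293,140) and (323,148).

The networks picked some of the look-alikes. I choose by colour: dark blue, black, and thin dark blue. A close crop will check this and refine the positions.

Run:
```python
from h import *
T=cv2.imread("pics/top0.png");S=cv2.imread("pics/side0.png")
def cr(im,u,v,k=20):
    a=cv2.resize(im[v-k:v+k,u-k:u+k],(264,264),interpolation=cv2.INTER_NEAREST)
    for i in range(0,40,10):cv2.putText(a,str(u-k+i),(int(i*6.6),8),0,.3,(255,255,255));cv2.putText(a,str(v-k+i),(0,int(i*6.6)+8),0,.3,(255,255,255));a[int(i*6.6)]//=2;a[:,int(i*6.6)]//=2
    return a
r1=[cr(T,328,184),cr(T,280,190),cr(T,372,185)]
r2=[cr(S,245,266),cr(S,247,224),cr(S,235,317)]
cv2.imwrite("pics/v3.png",np.vstack([np.hstack(r1),np.hstack(r2)]))
# cups by colour
hT=cv2.cvtColor(T,cv2.COLOR_BGR2HSV);hS=cv2.cvtColor(S,cv2.COLOR_BGR2HSV)
top=optics.camera("top");side=optics.camera("side")
for nm,c,h,boxes in(("top",top,hT,dict(red=(205,165,255,215),yellow=(275,210,320,250),white=(225,215,270,250),tray=(325,210,375,258),relay=(218,175,246,200))),("side",side,hS,dict(red=(235,170,285,210),yellow=(180,220,225,258),white=(195,182,232,215),tray=(160,262,212,310),relay=(250,175,270,200)))):
    for k,(l,t,r,b) in boxes.items():
        x=h[t:b,l:r].astype(int);H,Sa,V=x[...,0],x[...,1],x[...,2]
        m={"red":((H<8)|(H>172))&(Sa>120)&(V>60),"yellow":(abs(H-28)<8)&(Sa>120),"white":(Sa<50)&(V>130),"tray":(abs(H-110)<12)&(Sa>150)&(V>90),"relay":(Sa<100)&(V>90)&((H<60)|(Sa<40))}[k]
        m=m.astype(np.uint8);n,la,st,ce=cv2.connectedComponentsWithStats(m)
        i=1+st[1:,4].argmax();p=np.argwhere(la==i)[:,::-1].astype(np.float32)
        hull=cv2.convexHull(p.astype(np.int32));
        e=cv2.minAreaRect(p) ;bb=st[i]
        u,v=l+bb[0]+bb[2]/2-.5,t+bb[1]+bb[3]/2-.5
        z={"relay":33 if nm=="top" else 18,"tray":8}.get(k,10)
        print(nm,k,bb,np.round((u,v),1),ray(c,u,v,z).round(1)[:2])
        if k in("tray","relay"):
            q=cv2.boxPoints(cv2.minAreaRect(p))+[l,t];print([ray(c,*w,z)[:2].round().tolist() for w in q])
```

```text
top red [ 12  10  26  26 435] [229.5 187.5] [560.5  -9.1]
top yellow [ 10   9  25  25 481] [297. 231.] [ 445.5 -176.7]
top white [ 11   6  24  23 415] [247.5 232. ] [446.5 -51.8]
top tray [ 10  11  28  30 620] [348.5 235.5] [ 430.6 -307.2]
[[409.0, -268.0], [470.0, -285.0], [453.0, -348.0], [393.0, -330.0]]
top relay [ 7  6 12 12 85] [230.5 186.5] [559.9 -12.3]
[[554.0, 3.0], [576.0, -12.0], [565.0, -28.0], [543.0, -13.0]]
side red [ 12  10  24  21 281] [258.5 190. ] [565.5 -15.5]
side yellow [ 12   8  25  23 446] [204. 239.] [ 450.5 -182.8]
side white [  9   7  21  19 308] [214. 198.] [451.3 -56.8]
side tray [  8   9  36  33 719] [185.5 287. ] [ 433.7 -311.5]
[[396.0, -333.0], [410.0, -266.0], [473.0, -289.0], [457.0, -353.0]]
side relay [  3   6  11  14 110] [258.  187.5] [563.9 -13.3]
[[542.0, -11.0], [557.0, 15.0], [585.0, -12.0], [570.0, -38.0]]
```

View pics/v3.png

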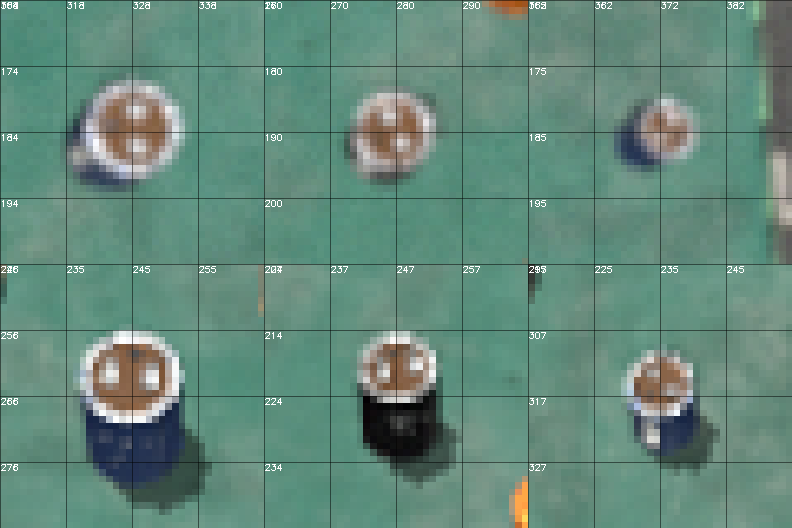

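The crop confirms it: dark-blue thick can with its rim at top (327.7,183.2), black at (279.2,189.8), dark-blue thin at (372.6,184). Next I triangulate these and plan the first reach.

```bash
cat >> h.py <<'E'
from scipy.spatial.transform import Rotation as Ro
def tri(a,ua,b,ub):
    P=[c["K"]@np.c_[np.array(c["R"]),np.array(c["t"]).ravel()] for c in(a,b)]
    X=cv2.triangulatePoints(*P,np.array(ua,float).reshape(2,1),np.array(ub,float).reshape(2,1)).ravel();return X[:3]/X[3]
def K(c): c["K"]=np.array([[c["fx"],0,c["cx"]],[0,c["fy"],c["cy"]],[0,0,1.]]);return c
def plan(*wps):  # (x,y,z,yaw of tool y deg): units from current pose
    s=robot.get_state();p=np.array(s["tcp_pos"]);R=Ro.from_quat(s["tcp_rot"])
    print("t",round(s["time_s"],2),"tcp",p.round(1),"w",round(s["width"],1),"F",np.round(s["contact_force"],1))
    for x,y,z,yaw in wps:
        a=np.radians(yaw);yv=np.array([np.cos(a),np.sin(a),0]);zv=np.array([0,0,-1.])
        G=Ro.from_matrix(np.c_[np.cross(yv,zv),yv,zv])
        print((x,y,z,yaw),"lin",(R.inv().apply(np.array([x,y,z])-p)/30).round(2),"rot",np.degrees((R.inv()*G).as_rotvec()).round(2)/6)
E
python3 - <<'E'
from h import *
T=K(optics.camera("top"));S=K(optics.camera("side"))
for n,a,b,z in(("thick",(327.7,183.2),(244.2,262.6),52),("black",(279.2,189.8),(246.65,219.1),45),("thin",(372.6,184),(234.65,314.8),36),("visenut",(260.7,155.6),(279.6,204.4),40),("red",(229.5,187.5),(258.5,190),11),("yel",(297,231),(204,239),11),("white",(247.5,232),(214,198),11)):
    print(n,tri(T,a,S,b).round(),ray(T,*a,z).round(1)[:2],ray(S,*b,z).round(1)[:2])
plan((400,0,200,-34),(560,-12,130,-34))
E
```

```text
thick [ 561. -253.   48.] [ 559.5 -252.2] [ 563.3 -254.2]
black [ 549. -132.   42.] [ 547.  -132.5] [ 551.2 -133.4]
thin [ 558. -369.   32.] [ 556.8 -368.3] [ 559.6 -370.6]
visenut [629. -89.  60.] [635.  -89.7] [627.2 -75.9]
red [563.  -8.  -0.] [560.4  -9.2] [565.6 -16.2]
yel [ 447. -178.   -0.] [ 445.5 -176.6] [ 450.8 -183.4]
white [448. -51.   1.] [446.5 -51.8] [451.6 -57.5]
t 1.3 tcp [154.4 657.1 243.6] w 92.9 F [ 0.3 -0.1 -0.2]
(400, 0, 200, -34) lin [-12.98 -19.45   1.45] rot [-0.          0.         18.46333333]
(560, -12, 130, -34) lin [-18.26 -18.62   3.79] rot [-0.          0.         18.46333333]
```

Run:
```python
from h import *
T=cv2.imread("pics/top0.png")[105:205,215:295];S=cv2.imread("pics/side0.png")[150:250,245:325]
cv2.imwrite("pics/v4.png",cv2.resize(np.hstack([T,S]),None,fx=5,fy=5,interpolation=cv2.INTER_CUBIC))
```

```text
(no output)
```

View pics/v4.png

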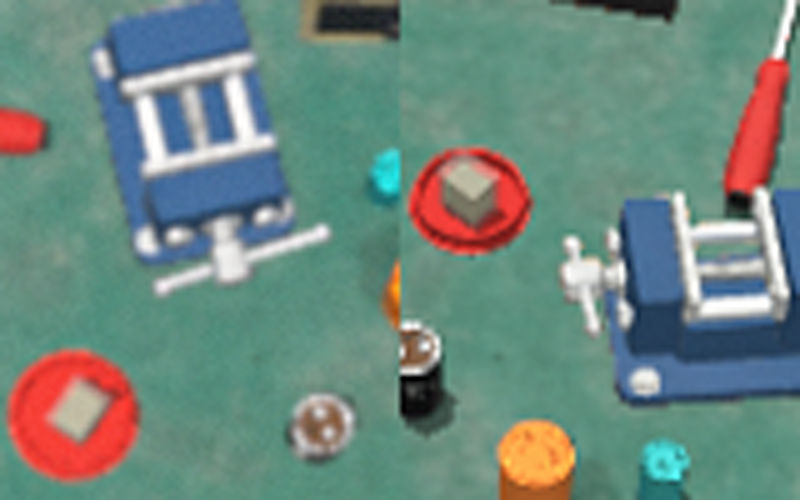

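Emit:
send_rows(linear=[[-13, -19.5, 1.5], [-13, -19.5, 1.5], [-13, -19.5, 1.5], [-13, -19.5, 1.5], [-13, -19.5, 1.5], [-13, -19.5, 1.5], [-13, -19.5, 1.5], [-13, -19.5, 1.5], [-13, -19.5, 1.5], [-13, -19.5, 1.5]], rot=[[0, 0, 18.5], [0, 0, 18.5], [0, 0, 18.5], [0, 0, 18.5], [0, 0, 18.5], [0, 0, 18.5], [0, 0, 18.5], [0, 0, 18.5], [0, 0, 18.5], [0, 0, 18.5]], gripper=[70, 70, 70, 70, 70, 70, 70, 70, 70, 70])

```text
time_s: 2.55
tcp_pos: [372.6, 71.0, 204.1]
tcp_rot: [0.87, 0.493, 0.001, 0.0]
contact_force: [1.6, 1.5, -0.2]
width: 64.9
```

Run:
```python
from h import *
T=K(optics.camera("top"));S=K(optics.camera("side"))
f=lambda a,b:tri(T,(215+a[0]/5,105+a[1]/5),S,(245+(b[0]-400)/5,150+b[1]/5)).round()
print(f((273,143),(690,312)),f((145,168),(680,198)),f((232,255),(585,272)),f((325,232),(593,330)),f((80,408),(470,178)))
plan((400,0,200,-34),(560,-11,150,-34),(560,-11,45,-34))
```

```text
[ 685. -112.   67.] [674. -48.  73.] [632. -90.  60.] [ 639. -135.   77.] [563. -13.  24.]
t 2.65 tcp [373.5  67.8 203.5] w 65.1 F [-0.1  0.9 -0.8]
(400, 0, 200, -34) lin [-1.47  1.93  0.12] rot [0.00833333 0.00833333 0.43166667]
(560, -11, 150, -34) lin [1.   6.67 1.79] rot [0.00833333 0.00833333 0.43166667]
(560, -11, 45, -34) lin [1.   6.67 5.29] rot [0.00833333 0.00833333 0.43166667]
```

Run:
```python
from h import *
plan((562,-12,120,-34))
```

```text
t 2.65 tcp [373.5  67.8 203.5] w 65.1 F [-0.1  0.9 -0.8]
(562, -12, 120, -34) lin [1.01 6.75 2.79] rot [0.00833333 0.00833333 0.43166667]
```

Emit:
send_rows(linear=[[-1.5, 2, 0.1], [-1.5, 2, 0.1], [1, 6.7, 1], [1, 6.7, 2.8], [1, 6.7, 2.8], [1, 6.7, 2.8], [1, 6.7, 2.8], [1, 6.7, 2.8]], rot=[[0, 0, 0.4], [0, 0, 0.4], [0, 0, 0.4], [0, 0, 0.4], [0, 0, 0.4], [0, 0, 0.4], [0, 0, 0.4], [0, 0, 0.4]], gripper=[70, 70, 70, 70, 70, 70, 70, 70])

```text
time_s: 3.65
tcp_pos: [560.5, -3.1, 121.6]
tcp_rot: [0.879, 0.477, 0.001, 0.001]
contact_force: [0.8, -0.6, -0.0]
width: 65.1
```

Run:
```python
from h import *
T=cv2.imread("pics/top0.png")
snap("top","t1.png");snap("side","s1.png")
a=cv2.imread("pics/t1.png")[130:240,170:290];b=cv2.imread("pics/s1.png")[120:230,200:320]
cv2.imwrite("pics/v5.png",cv2.resize(np.hstack([a,b]),None,fx=3.3,fy=3.3,interpolation=cv2.INTER_CUBIC))
plan((562,-12,120,-34),(562,-12,40,-34))
```

```text
t 3.75 tcp [560.5  -3.3 121.5] w 64.9 F [0.8 0.1 0.1]
(562, -12, 120, -34) lin [-0.22  0.2   0.05] rot [ 0.02166667 -0.01333333  0.16666667]
(562, -12, 40, -34) lin [-0.22  0.19  2.72] rot [ 0.02166667 -0.01333333  0.16666667]
```

View pics/v5.png

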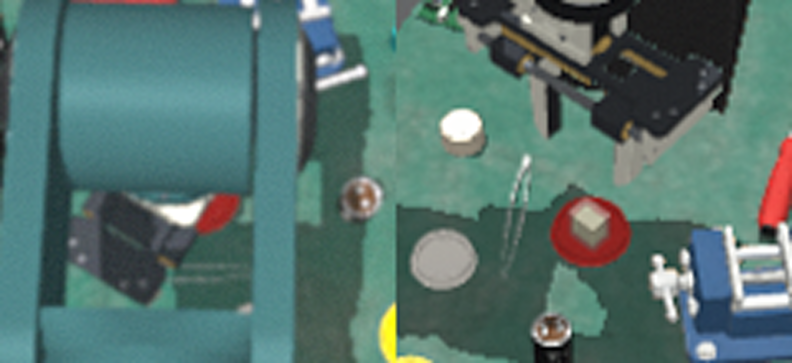

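The side view shows the relay in the red cup at about (590,222) of the crop. The open fingers are behind and above it, and the vise is clear. Now I correct and descend.

Emit:
send_rows(linear=[[-0.2, 0.2, 0.2], [-0.2, 0.2, 1], [-0.2, 0.2, 1.7], [-0.2, 0.2, 1.7], [-0.2, 0.2, 1.7], [-0.2, 0.2, 1.7]], rot=[[0, 0, 0.2], [0, 0, 0.2], [0, 0, 0.2], [0, 0, 0.2], [0, 0, 0.2], [0, 0, 0.2]], gripper=[70, 70, 70, 70, 70, 70], newtons=15)

```text
time_s: 4.5
tcp_pos: [562.9, -11.9, 69.6]
tcp_rot: [0.884, 0.468, 0.001, 0.0]
contact_force: [-0.3, -0.6, -0.1]
width: 65.0
```

Run:
```python
from h import *
snap("side","s2.png")
b=cv2.imread("pics/s2.png")[140:220,210:310]
cv2.imwrite("pics/v6.png",cv2.resize(b,None,fx=7,fy=7,interpolation=cv2.INTER_CUBIC))
plan((562,-12,40,-34))
```

```text
t 4.55 tcp [562.8 -11.9  69.6] w 64.9 F [-0.2 -0.3  0.6]
(562, -12, 40, -34) lin [-0.02 -0.02  0.99] rot [ 0.01  -0.005 -0.035]
```

View pics/v6.png

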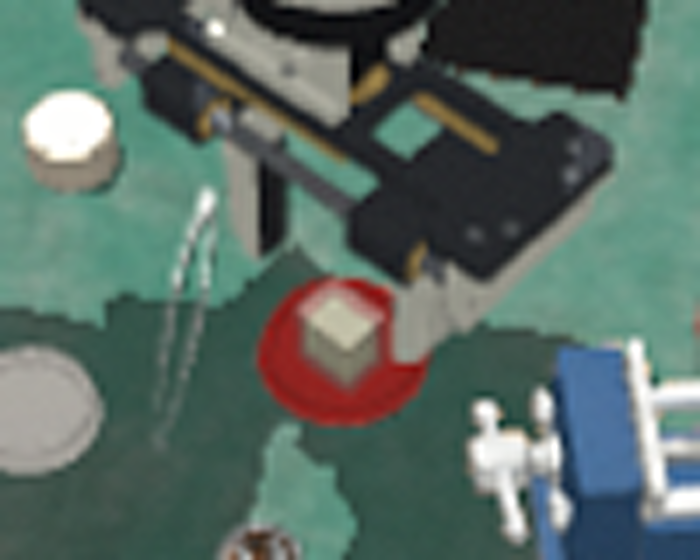

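The relay (top at about (340,315) of the crop) sits between the two fingertips at (262,255) and (410,355), with its faces square to the pads. Now I descend and grip.

Emit:
send_rows(linear=[[0, 0, 0.5], [0, 0, 1], [0, 0, 1], [0, 0, 1], [0, 0, 1], [0, 0, 1], [0, 0, 1], [0, 0, 1]], rot=[[0, 0, 0], [0, 0, 0], [0, 0, 0], [0, 0, 0], [0, 0, 0], [0, 0, 0], [0, 0, 0], [0, 0, 0]], gripper=[70, 70, 70, 0, 0, 0, 0, 0], newtons=15)

```text
time_s: 5.55
tcp_pos: [562.5, -11.9, 38.9]
tcp_rot: [0.884, 0.468, 0.0, 0.0]
contact_force: [0.2, 0.3, 2.5]
width: 28.0
```

Run:
```python
from h import *
plan((562,-12,150,-34),(432,-309,150,-34),(432,-309,42,-34))
```

```text
t 5.55 tcp [562.5 -11.9  38.9] w 28.0 F [0.2 0.3 2.5]
(562, -12, 150, -34) lin [-0.01 -0.01 -3.7 ] rot [ 0.00166667 -0.00166667 -0.03666667]
(432, -309, 150, -34) lin [-10.64   1.97  -3.7 ] rot [ 0.00166667 -0.00166667 -0.03666667]
(432, -309, 42, -34) lin [-10.64   1.97  -0.1 ] rot [ 0.00166667 -0.00166667 -0.03666667]
```

Emit:
send_rows(linear=[[0, 0, -1.5], [0, 0, -3.7], [-3, 0.6, -3.7], [-6, 1.2, -3.7], [-9, 1.8, -3.7], [-10.6, 2, -3.7], [-10.6, 2, -3.7], [-10.6, 2, -3.7], [-10.6, 2, -2.5], [-10.6, 2, -1.5]], rot=[[0, 0, 0], [0, 0, 0], [0, 0, 0], [0, 0, 0], [0, 0, 0], [0, 0, 0], [0, 0, 0], [0, 0, 0], [0, 0, 0], [0, 0, 0]], gripper=[0, 0, 0, 0, 0, 0, 0, 0, 0, 0])

```text
time_s: 6.8
tcp_pos: [433.3, -308.2, 82.7]
tcp_rot: [0.884, 0.468, 0.0, -0.0]
contact_force: [-0.6, 0.3, -0.2]
width: 27.7
```

Run:
```python
from h import *
snap("side","s3.png")
b=cv2.imread("pics/s3.png")[235:335,130:250]
cv2.imwrite("pics/v7.png",cv2.resize(b,None,fx=6,fy=6,interpolation=cv2.INTER_CUBIC))
plan((432,-309,40,-34))
```

```text
t 6.85 tcp [ 432.1 -307.1   78.6] w 28.1 F [-1.5  0.7 -5.1]
(432, -309, 40, -34) lin [-0.06  0.04  1.29] rot [-0.045      -0.005      -0.03333333]
```

View pics/v7.png

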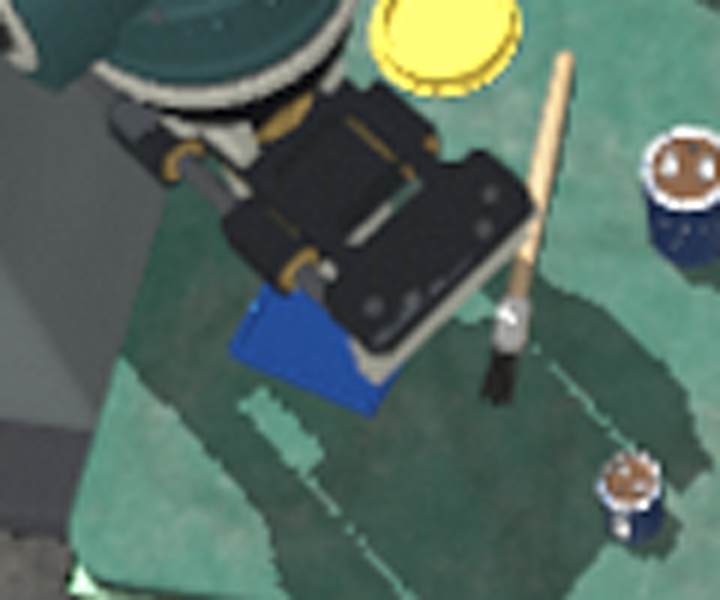

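The relay is held over the blue tray. The tray is partly hidden by the gripper, with the near finger at (375,385) of the crop. I lower it in two steps.

Emit:
send_rows(linear=[[0, 0, 0.6], [0, 0, 1.1], [0, 0, 1.1], [0, 0, 1.1]], rot=[[0, 0, 0], [0, 0, 0], [0, 0, 0], [0, 0, 0]], gripper=[0, 0, 0, 0])

```text
time_s: 7.35
tcp_pos: [433.6, -308.8, 51.4]
tcp_rot: [0.884, 0.468, 0.0, 0.0]
contact_force: [0.3, -0.4, -0.2]
width: 28.3
```

Run:
```python
from h import *
plan((432,-309,39.5,-34))
```

```text
t 7.35 tcp [ 433.6 -308.8   51.4] w 28.3 F [ 0.3 -0.4 -0.2]
(432, -309, 39.5, -34) lin [-0.04 -0.04  0.4 ] rot [ 0.00666667  0.         -0.035     ]
```

Emit:
send_rows(linear=[[0, 0, 0.2], [0, 0, 0.4], [0, 0, 0.4], [0, 0, 0.4], [0, 0, 0.4], [0, 0, 0.4], [0, 0, -1], [0, 0, -3], [0, 0, -3], [0, 0, -3]], rot=[[0, 0, 0], [0, 0, 0], [0, 0, 0], [0, 0, 0], [0, 0, 0], [0, 0, 0], [0, 0, 0], [0, 0, 0], [0, 0, 0], [0, 0, 0]], gripper=[0, 0, 0, 60, 60, 60, 70, 70, 70, 70])

```text
time_s: 8.6
tcp_pos: [433.2, -308.5, 140.3]
tcp_rot: [0.884, 0.468, -0.0, -0.0]
contact_force: [0.1, 0.8, -0.8]
width: 65.2
```

Run:
```python
from h import *
plan((561,-253,140,-34),(561,-253,40,-34))
```

```text
t 8.6 tcp [ 433.2 -308.5  140.3] w 65.2 F [ 0.1  0.8 -0.8]
(561, -253, 140, -34) lin [3.93 2.48 0.01] rot [-0.    -0.    -0.035]
(561, -253, 40, -34) lin [3.93 2.48 3.34] rot [-0.    -0.    -0.035]
```

Emit:
send_rows(linear=[[2, 1.3, 0], [3.9, 2.5, 0], [3.9, 2.5, 0], [3.9, 2.5, 0], [3.9, 2.5, 1.2], [3.9, 2.5, 2.2], [3.9, 2.5, 2.2], [3.9, 2.5, 2.2]], rot=[[0, 0, 0], [0, 0, 0], [0, 0, 0], [0, 0, 0], [0, 0, 0], [0, 0, 0], [0, 0, 0], [0, 0, 0]], gripper=[70, 70, 70, 70, 70, 70, 70, 70])

```text
time_s: 9.6
tcp_pos: [560.8, -254.7, 76.0]
tcp_rot: [0.884, 0.467, 0.0, 0.0]
contact_force: [-0.2, -0.3, 0.9]
width: 64.8
```

Run:
```python
from h import *
snap("side","s4.png")
b=cv2.imread("pics/s4.png")[215:315,150:290]
cv2.imwrite("pics/v8.png",cv2.resize(b,None,fx=5.6,fy=5.6,interpolation=cv2.INTER_CUBIC))
plan((561,-253,40,-34))
```

```text
t 9.65 tcp [ 561.1 -254.7   76.4] w 65.4 F [-0.2 -0.4  0.4]
(561, -253, 40, -34) lin [ 0.04 -0.04  1.21] rot [ 0.01666667 -0.00166667 -0.04166667]
```

View pics/v8.png

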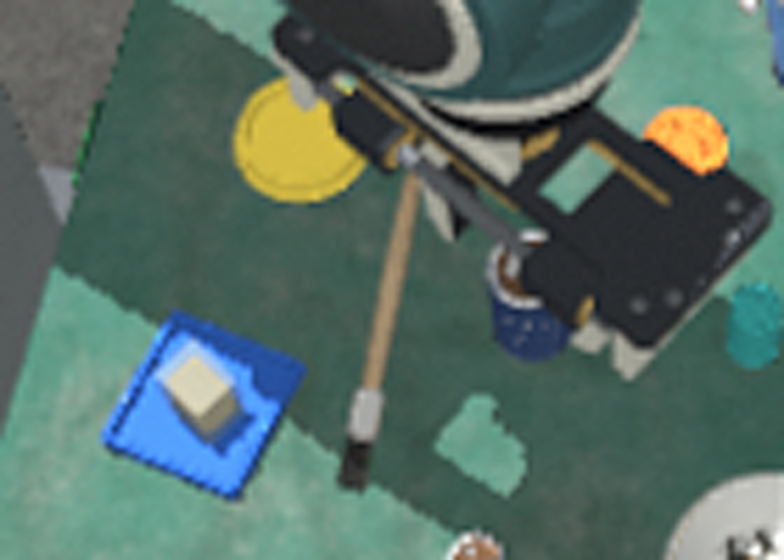

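The relay stands upright in the tray at (200,385) of the crop. The thick cap at (527,267) lies between the fingers. I check the projected finger positions against the picture.

Run:
```python
from h import *
S=optics.camera("side");s=robot.get_state();p=s["tcp_pos"];R=Ro.from_quat(s["tcp_rot"])
for d in((0,32,25),(0,-32,25),(0,0,25),(7.5,32,25),(-7.5,32,25)):
    u=proj(S,p+R.apply(d));print(d,((u[0]-150)*5.6,(u[1]-215)*5.6))
```

```text
(0, 32, 25) (np.float64(581.3237197234337), np.float64(315.789291086988))
(0, -32, 25) (np.float64(465.6281271985862), np.float64(220.67642852957007))
(0, 0, 25) (np.float64(522.6701997724443), np.float64(267.570477734966))
(7.5, 32, 25) (np.float64(593.7994635903999), np.float64(302.9402246988974))
(-7.5, 32, 25) (np.float64(568.7590117614069), np.float64(328.729983720037))
```

Emit:
send_rows(linear=[[0.1, -0.05, 0.6], [0.1, -0.05, 1.2], [0.1, -0.05, 1.2], [0.1, -0.05, 1.2], [0.1, -0.05, 1.2], [0.1, -0.05, 1.2], [0.1, -0.05, 1.2], [0.1, -0.05, 1.2], [0.1, -0.05, 1.2]], rot=[[0, 0, 0], [0, 0, 0], [0, 0, 0], [0, 0, 0], [0, 0, 0], [0, 0, 0], [0, 0, 0], [0, 0, 0], [0, 0, 0]], gripper=[70, 70, 70, 0, 0, 0, 0, 0, 0], newtons=20)

```text
time_s: 10.82
tcp_pos: [561.7, -250.8, 39.1]
tcp_rot: [0.884, 0.468, 0.0, 0.0]
contact_force: [0.6, 0.6, 4.3]
width: 34.4
```

Run:
```python
from h import *
plan((563,-10,140,-34),(563,-10,100,-34))
```

```text
t 10.82 tcp [ 561.7 -250.8   39.1] w 34.4 F [0.6 0.6 4.3]
(563, -10, 140, -34) lin [ 6.66 -4.48 -3.36] rot [ 0.00666667 -0.         -0.035     ]
(563, -10, 100, -34) lin [ 6.66 -4.48 -2.03] rot [ 0.00666667 -0.         -0.035     ]
```

Emit:
send_rows(linear=[[0, 0, -1.5], [0, 0, -3.2], [1.3, -0.9, -3.2], [2.7, -1.8, -3.2], [4, -2.7, -3.2], [5.4, -3.6, -3.2], [6.6, -4.5, -3.2], [6.6, -4.5, -3.2], [6.6, -4.5, -2], [6.6, -4.5, -1.5]], rot=[[0, 0, 0], [0, 0, 0], [0, 0, 0], [0, 0, 0], [0, 0, 0], [0, 0, 0], [0, 0, 0], [0, 0, 0], [0, 0, 0], [0, 0, 0]], gripper=[0, 0, 0, 0, 0, 0, 0, 0, 0, 0])

```text
time_s: 12.08
tcp_pos: [560.4, -11.6, 81.7]
tcp_rot: [0.884, 0.468, -0.001, -0.001]
contact_force: [0.1, -0.2, -1.2]
width: 34.7
```

Run:
```python
from h import *
S=snap("side","s5.png");snap("top","t5.png")
b=cv2.imread("pics/s5.png")[140:220,210:310]
cv2.imwrite("pics/v9.png",cv2.resize(b,None,fx=7,fy=7,interpolation=cv2.INTER_CUBIC))
plan((563,-10,42.5,-34))
s=robot.get_state()
p=np.array(s["tcp_pos"])
for n,q in(("captop",p+[0,0,13]),("capbot",p-[0,0,39]),("cupfloor",(563,-10,3))):
    u=proj(S,q);print(n,((u[0]-210)*7,(u[1]-140)*7))
```

```text
t 12.18 tcp [560.4 -11.6  82. ] w 35.0 F [ 0.3 -0.2 -0.3]
(563, -10, 42.5, -34) lin [0.09 0.05 1.32] rot [-0.025       0.01666667 -0.04166667]
captop (np.float64(326.6958642051616), np.float64(200.0360947655096))
capbot (np.float64(327.26295681860466), np.float64(288.12914969380495))
cupfloor (np.float64(334.90642505203226), np.float64(348.79984057161766))
```

View pics/v9.png

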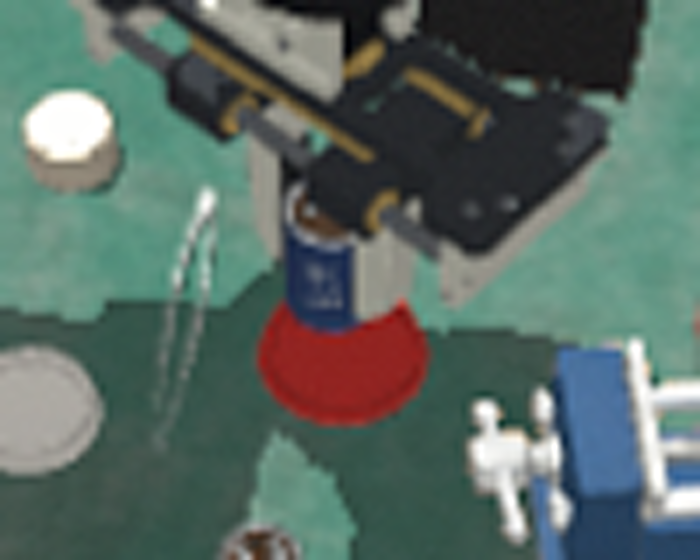

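The side view shows the cap upright above the red cup, about 4 mm left of its centre (cap axis at u≈327, cup at u≈343). I correct and lower.

Emit:
send_rows(linear=[[0.14, 0.1, 0], [0.14, 0.1, 0.5], [0.14, 0.1, 1], [0.14, 0.1, 1.3], [0.14, 0.1, 1.3], [0.14, 0.1, 1.3]], rot=[[0, 0, 0], [0, 0, 0], [0, 0, 0], [0, 0, 0], [0, 0, 0], [0, 0, 0]], gripper=[0, 0, 0, 0, 0, 0])

```text
time_s: 12.92
tcp_pos: [566.3, -9.2, 45.1]
tcp_rot: [0.884, 0.468, 0.0, 0.0]
contact_force: [0.3, 0.7, -0.3]
width: 34.6
```

Emit:
send_rows(linear=[[0, 0, 0.1], [0, 0, 0.1], [0, 0, 0.1], [0, 0, 0.1], [0, 0, 0.1], [0, 0, -0.5], [0, 0, -1.5], [0, 0, -3], [0, 0, -3], [0, 0, -3]], rot=[[0, 0, 0], [0, 0, 0], [0, 0, 0], [0, 0, 0], [0, 0, 0], [0, 0, 0], [0, 0, 0], [0, 0, 0], [0, 0, 0], [0, 0, 0]], gripper=[0, 0, 60, 60, 60, 65, 65, 65, 65, 65])

```text
time_s: 14.18
tcp_pos: [566.0, -9.3, 135.2]
tcp_rot: [0.884, 0.468, 0.0, 0.0]
contact_force: [0.7, -0.9, 0.1]
width: 60.5
```

Run:
```python
from h import *
plan((550,-131,135,-34),(550,-131,70,-34))
```

```text
t 14.18 tcp [566.   -9.3 135.2] w 60.5 F [ 0.7 -0.9  0.1]
(550, -131, 135, -34) lin [-3.66  1.84  0.01] rot [ 0.005      -0.00333333 -0.035     ]
(550, -131, 70, -34) lin [-3.66  1.84  2.17] rot [ 0.005      -0.00333333 -0.035     ]
```

Emit:
send_rows(linear=[[-1.8, 0.9, 0], [-3.65, 1.85, 0], [-3.65, 1.85, 0], [-3.65, 1.85, 0], [-3.65, 1.85, 1], [-3.65, 1.85, 2], [-3.65, 1.85, 2], [-3.65, 1.85, 2]], rot=[[0, 0, 0], [0, 0, 0], [0, 0, 0], [0, 0, 0], [0, 0, 0], [0, 0, 0], [0, 0, 0], [0, 0, 0]], gripper=[65, 65, 65, 65, 65, 65, 65, 65])

```text
time_s: 15.18
tcp_pos: [550.9, -130.4, 75.8]
tcp_rot: [0.884, 0.468, 0.0, 0.0]
contact_force: [-0.6, -0.4, 0.2]
width: 60.5
```

Run:
```python
from h import *
S=snap("side","s6.png")
b=cv2.imread("pics/s6.png")[160:260,200:310]
cv2.imwrite("pics/v10.png",cv2.resize(b,None,fx=6,fy=6,interpolation=cv2.INTER_CUBIC))
plan((550,-131,38,-34))
s=robot.get_state();p=s["tcp_pos"];R=Ro.from_quat(s["tcp_rot"])
for q in(p+R.apply((0,30,25)),p+R.apply((0,-30,25)),(565,-9.5,55)):
    u=proj(S,q);print((u[0]-200)*6,(u[1]-160)*6)
```

```text
t 15.22 tcp [ 551.1 -130.6   76.2] w 60.9 F [ 0.4  0.5 -0. ]
(550, -131, 38, -34) lin [-0.03 -0.02  1.27] rot [ 0.01333333 -0.005      -0.02833333]
335.0432395890308 382.1816665779141
226.76831270018215 300.405274971055
351.54781926530404 107.43861768898068
```

View pics/v10.png

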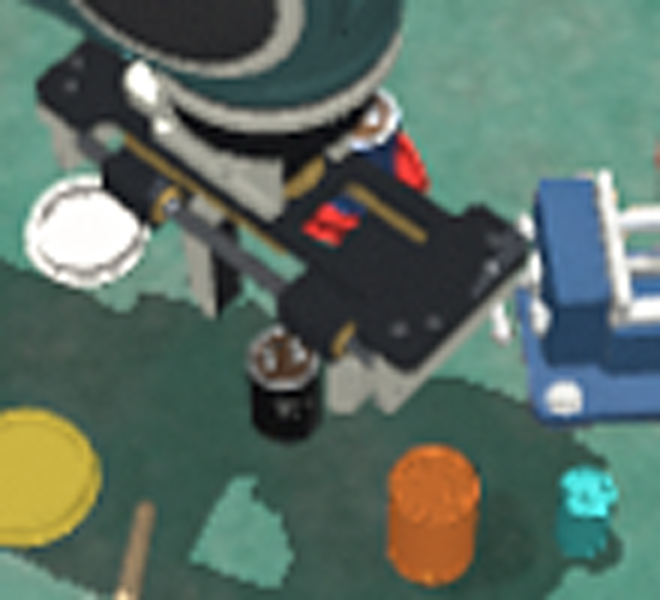

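The black cap at (283,358) of the crop is centred between the fingers (235,300) and (335,400). The thick cap is standing in the red cup at the top. Now I descend and grip.

Emit:
send_rows(linear=[[0, 0, 0.6], [0, 0, 1.2], [0, 0, 1.2], [0, 0, 1.2], [0, 0, 1.2], [0, 0, 1.2], [0, 0, 1.2], [0, 0, 1.2]], rot=[[0, 0, 0], [0, 0, 0], [0, 0, 0], [0, 0, 0], [0, 0, 0], [0, 0, 0], [0, 0, 0], [0, 0, 0]], gripper=[65, 65, 65, 0, 0, 0, 0, 0])

```text
time_s: 16.23
tcp_pos: [550.5, -131.1, 39.1]
tcp_rot: [0.884, 0.468, 0.0, 0.0]
contact_force: [-0.2, 0.1, 3.2]
width: 29.6
```

Run:
```python
from h import *
plan((449,-178,100,-34))
```

```text
t 16.23 tcp [ 550.5 -131.1   39.1] w 29.6 F [-0.2  0.1  3.2]
(449, -178, 100, -34) lin [-3.2  -1.92 -2.03] rot [ 0.005      -0.00166667 -0.035     ]
```

Emit:
send_rows(linear=[[0, 0, -1.2], [0, 0, -2], [-1.6, -0.9, -2], [-3.2, -1.9, -2], [-3.2, -1.9, -2], [-3.2, -1.9, -2], [-3.2, -1.9, -1.3], [-3.2, -1.9, -1.3]], rot=[[0, 0, 0], [0, 0, 0], [0, 0, 0], [0, 0, 0], [0, 0, 0], [0, 0, 0], [0, 0, 0], [0, 0, 0]], gripper=[0, 0, 0, 0, 0, 0, 0, 0])

```text
time_s: 17.23
tcp_pos: [449.4, -177.6, 76.4]
tcp_rot: [0.884, 0.468, -0.001, -0.001]
contact_force: [-0.1, 0.4, -0.5]
width: 29.5
```

Run:
```python
from h import *
S=snap("side","s7.png")
b=cv2.imread("pics/s7.png")[180:270,150:270]
cv2.imwrite("pics/v11.png",cv2.resize(b,None,fx=6,fy=6,interpolation=cv2.INTER_CUBIC))
plan((449.5,-177,42.2,-34))
s=robot.get_state();p=np.array(s["tcp_pos"])
for q in(p-[0,0,39],(449.5,-177,3)):
    u=proj(S,q);print((u[0]-150)*6,(u[1]-180)*6)
```

```text
t 17.27 tcp [ 449.6 -177.8   77.4] w 29.5 F [-0.5 -0.3  0.6]
(449.5, -177, 42.2, -34) lin [ 0.02 -0.02  1.17] rot [-0.015       0.00166667 -0.02666667]
316.7243475153773 308.23723370591733
326.24029822437905 349.98208707461765
```

View pics/v11.png

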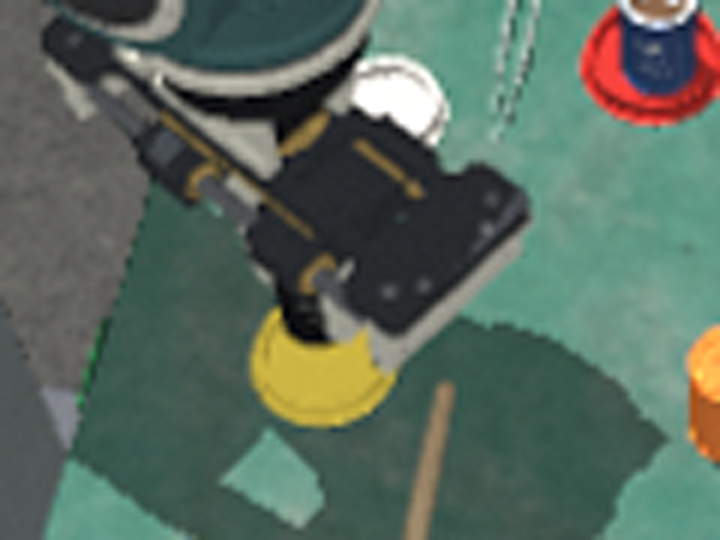

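The black cap is held over the yellow cup, at most 3 mm from its centre. The thick cap looks well seated in the red cup. Now I lower and release.

Emit:
send_rows(linear=[[-0.05, 0, 0.5], [-0.05, 0, 1], [-0.05, 0, 1.1], [-0.05, 0, 1.1], [-0.05, 0, 1.1]], rot=[[0, 0, 0], [0, 0, 0], [0, 0, 0], [0, 0, 0], [0, 0, 0]], gripper=[0, 0, 0, 0, 0])

```text
time_s: 17.9
tcp_pos: [448.6, -179.7, 45.2]
tcp_rot: [0.884, 0.468, 0.0, 0.0]
contact_force: [0.6, -0.3, 0.2]
width: 29.6
```

Emit:
send_rows(linear=[[0, 0, 0.1], [0, 0, 0.1], [0, 0, 0.1], [0, 0, 0.1], [0, 0, 0.1], [0, 0, -0.5], [0, 0, -1.5], [0, 0, -3], [0, 0, -3], [0, 0, -3]], rot=[[0, 0, 0], [0, 0, 0], [0, 0, 0], [0, 0, 0], [0, 0, 0], [0, 0, 0], [0, 0, 0], [0, 0, 0], [0, 0, 0], [0, 0, 0]], gripper=[0, 0, 60, 60, 60, 60, 60, 60, 60, 60])

```text
time_s: 19.15
tcp_pos: [448.4, -179.6, 135.0]
tcp_rot: [0.884, 0.468, 0.0, 0.0]
contact_force: [0.1, -0.5, -0.3]
width: 56.0
```

Run:
```python
from h import *
plan((559,-367.5,135,-34),(450,-53,130,-34))
```

```text
t 19.15 tcp [ 448.4 -179.6  135. ] w 56.0 F [ 0.1 -0.5 -0.3]
(559, -367.5, 135, -34) lin [-3.11  6.57  0.  ] rot [ 0.005 -0.    -0.035]
(450, -53, 130, -34) lin [ 3.52 -2.33  0.17] rot [ 0.005 -0.    -0.035]
```

Emit:
send_rows(linear=[[-1, 2, 0], [-2, 4, 0], [-3.1, 6.5, 0], [-3.1, 6.5, 0], [-3.1, 6.5, 0], [-3.1, 6.5, 0], [-3.1, 6.5, 1], [-3.1, 6.5, 2], [-3.1, 6.5, 2], [-3.1, 6.5, 2]], rot=[[0, 0, 1.5], [0, 0, 3], [0, 0, 4.5], [0, 0, 6], [0, 0, 7.5], [0, 0, 7.5], [0, 0, 7.5], [0, 0, 7.5], [0, 0, 7.5], [0, 0, 7.5]], gripper=[60, 60, 60, 60, 60, 60, 60, 60, 60, 60])

```text
time_s: 20.4
tcp_pos: [557.6, -366.1, 75.9]
tcp_rot: [0.995, 0.095, 0.0, 0.0]
contact_force: [-0.6, 0.1, 0.2]
width: 55.9
```

Run:
```python
from h import *
S=snap("side","s8.png")
b=cv2.imread("pics/s8.png")[265:355,175:295]
cv2.imwrite("pics/v12.png",cv2.resize(b,None,fx=6,fy=6,interpolation=cv2.INTER_CUBIC))
plan((559,-367.5,38,-79))
s=robot.get_state();p=s["tcp_pos"];R=Ro.from_quat(s["tcp_rot"])
for q in(p+R.apply((0,28,25)),p+R.apply((0,-28,25)),(559,-367.5,36)):
    u=proj(S,q);print((u[0]-175)*6,(u[1]-265)*6)
```

```text
t 20.45 tcp [ 557.8 -366.3   76.3] w 55.7 F [-0.5  0.2 -0.3]
(559, -367.5, 38, -79) lin [0.03 0.04 1.28] rot [ 0.01166667 -0.01166667 -0.02166667]
355.06310732210306 350.43878557813764
350.8498327071592 195.3546742115235
357.6836793314114 290.2299696893823
```

View pics/v12.png

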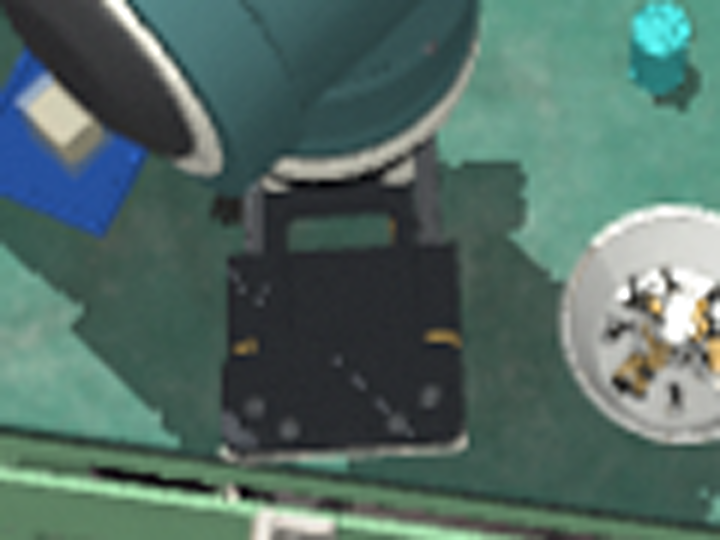

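The gripper hides the thin cap, and there is an edge at the bottom of the view. I check what it is before descending.

Run:
```python
from h import *
a=cv2.imread("pics/side0.png")[264:384,150:350];b=cv2.imread("pics/top0.png")[110:230,330:490]
cv2.imwrite("pics/v13.png",cv2.resize(np.hstack([a,b]),None,fx=2.2,fy=2.2,interpolation=cv2.INTER_CUBIC))
T=optics.camera("top");print(ray(T,388,185,0))
```

```text
[ 557.8441513  -419.08319305    0.        ]
```

View pics/v13.png

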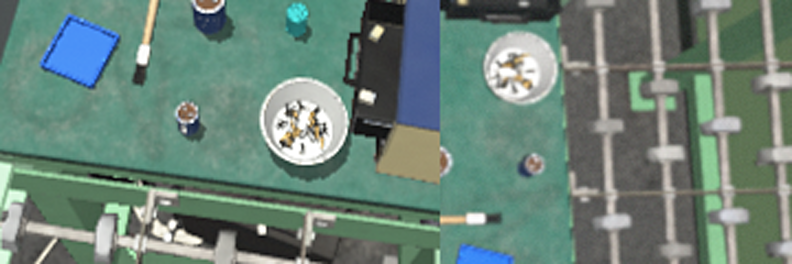

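Run:
```python
from h import *
T=K(optics.camera("top"));S=K(optics.camera("side"))
f=lambda a,b:tri(T,(330+(a[0]-440)/2.2,110+a[1]/2.2),S,(150+b[0]/2.2,264+b[1]/2.2)).round()
print("bowl",f((520,66),(305,119)),"bracket",f((580,68),(318,216)),f((580,193),(122,205)),"roller",f((603,68),(318,245)),f((608,193),(125,240)))
plan((559,-367.5,76,0),(559,-367.5,38,0))
```

```text
bowl [ 673. -361.   29.] bracket [ 685. -442.   -9.] [ 517. -445.  -28.] roller [ 686. -469.   -6.] [ 521. -478.  -30.]
t 20.6 tcp [ 557.7 -366.3   76. ] w 55.9 F [ 0.4 -0.2 -0.6]
(559, -367.5, 76, 0) lin [0.03 0.05 0.  ] rot [ 1.66666667e-02 -1.66666667e-03 -1.31966667e+01]
(559, -367.5, 38, 0) lin [0.03 0.04 1.27] rot [ 1.66666667e-02 -1.66666667e-03 -1.31966667e+01]
```

The picture shows only the bench edge at y≈-419. The rollers beyond it are at or below bench level, and the bowl's rim is only about 30 mm high. The gripper body stays above 97 mm, so I descend here.

Emit:
send_rows(linear=[[0, 0, 0.6], [0, 0, 1.2], [0, 0, 1.25], [0, 0, 1.25], [0, 0, 1.25], [0, 0, 1.25], [0, 0, 1.25], [0, 0, 1.25]], rot=[[0, 0, 0], [0, 0, 0], [0, 0, 0], [0, 0, 0], [0, 0, 0], [0, 0, 0], [0, 0, 0], [0, 0, 0]], gripper=[60, 60, 60, 0, 0, 0, 0, 0])

```text
time_s: 21.6
tcp_pos: [557.5, -366.2, 37.6]
tcp_rot: [0.996, 0.094, 0.0, 0.0]
contact_force: [0.8, -0.7, 2.0]
width: 21.5
```

Run:
```python
from h import *
plan((450,-53,140,-79),(450,-53,80,-79))
```

```text
t 21.6 tcp [ 557.5 -366.2   37.6] w 21.5 F [ 0.8 -0.7  2. ]
(450, -53, 140, -79) lin [ -1.57 -10.93  -3.42] rot [ 0.00333333 -0.00333333 -0.035     ]
(450, -53, 80, -79) lin [ -1.57 -10.93  -1.42] rot [ 0.00333333 -0.00333333 -0.035     ]
```

Emit:
send_rows(linear=[[0, 0, -1.5], [0, 0, -3.2], [-0.3, -2, -3.2], [-0.6, -4, -3.2], [-0.9, -6, -3.2], [-1.2, -8, -3.2], [-1.6, -10.9, -3.2], [-1.6, -10.9, -3.2], [-1.6, -10.9, -2.2], [-1.6, -10.9, -1.2]], rot=[[0, 0, 0], [0, 0, 0], [0, 0, 0], [0, 0, 0], [0, 0, 0], [0, 0, 0], [0, 0, 0], [0, 0, 0], [0, 0, 0], [0, 0, 0]], gripper=[0, 0, 0, 0, 0, 0, 0, 0, 0, 0])

```text
time_s: 22.85
tcp_pos: [449.1, -53.5, 72.9]
tcp_rot: [0.996, 0.094, 0.001, 0.0]
contact_force: [0.0, -0.9, -1.2]
width: 21.5
```

Run:
```python
from h import *
S=snap("side","s9.png")
b=cv2.imread("pics/s9.png")[150:270,170:290]
cv2.imwrite("pics/v14.png",cv2.resize(b,None,fx=5,fy=5,interpolation=cv2.INTER_CUBIC))
plan((449.5,-54,40.7,-79))
s=robot.get_state();p=np.array(s["tcp_pos"])
for q in(p-[0,0,38],(449.5,-54,0)):
    u=proj(S,q);print((u[0]-170)*5,(u[1]-150)*5)
```

```text
t 22.9 tcp [447.4 -53.4  68.8] w 21.3 F [-2.2  1.1 -5.4]
(449.5, -54, 40.7, -79) lin [0.07 0.04 0.94] rot [-0.01166667  0.03166667 -0.03      ]
210.33905076541146 210.9988918614495
219.2871843291742 246.23262375073438
```

View pics/v14.png

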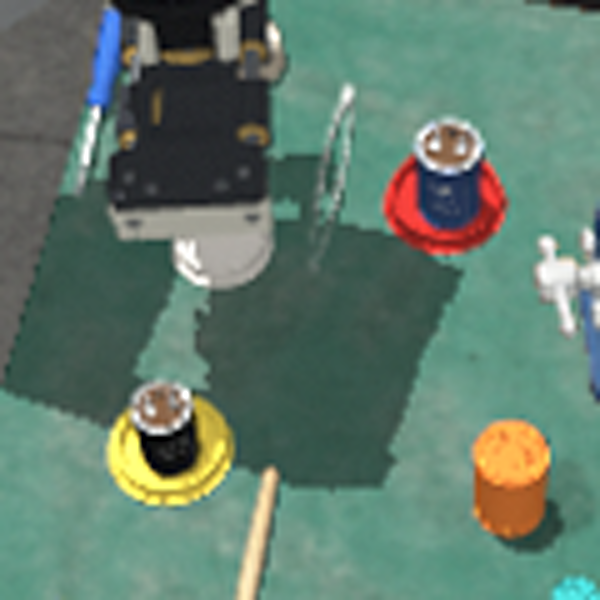

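The white cup's centre is at u≈223 of the crop, within 2 mm of the estimate. The red and yellow cups hold upright caps. I lower the thin cap.

Emit:
send_rows(linear=[[0.05, 0, 0.5], [0.05, 0, 0.9], [0.05, 0, 0.9], [0.05, 0, 0.9], [0.05, 0, 0.9]], rot=[[0, 0, 0], [0, 0, 0], [0, 0, 0], [0, 0, 0], [0, 0, 0]], gripper=[0, 0, 0, 0, 0])

```text
time_s: 23.52
tcp_pos: [450.8, -53.7, 46.8]
tcp_rot: [0.996, 0.094, 0.0, 0.0]
contact_force: [-0.5, 0.5, -0.6]
width: 21.5
```

Emit:
send_rows(linear=[[0, 0, 0.2], [0, 0, 0.2], [0, 0, 0.2], [0, 0, 0.2], [0, 0, 0.2], [0, 0, -0.5], [0, 0, -1.5], [0, 0, -3.5], [-1, -3, -5], [-1, -7, -5]], rot=[[0, 0, 0], [0, 0, 0], [0, 0, 0], [0, 0, 0], [0, 0, 0], [0, 0, 0], [0, 0, 0], [0, 0, 0], [0, 0, 0], [0, 0, 0]], gripper=[0, 0, 55, 55, 55, 55, 55, 55, 55, 55])

```text
time_s: 24.78
tcp_pos: [406.4, 56.1, 187.4]
tcp_rot: [0.996, 0.093, 0.002, 0.0]
contact_force: [1.5, 0.8, -0.8]
width: 50.9
```

Emit:
send_rows(linear=[[0, -2, 0], [0, -4, 0], [0, -4, 0], [0, -4, 0]], rot=[[0, 0, 0], [0, 0, 0], [0, 0, 0], [0, 0, 0]], gripper=[55, 55, 55, 55])

```text
time_s: 25.28
tcp_pos: [384.2, 173.3, 185.2]
tcp_rot: [0.996, 0.094, -0.0, 0.0]
contact_force: [-0.3, 0.3, -0.1]
width: 51.3
```

Run:
```python
from h import *
snap("side","s10.png");snap("top","t10.png")
def f(im,u,v,k=22):
    return cv2.resize(im[v-k:v+k,u-k:u+k],(260,260),interpolation=cv2.INTER_CUBIC)
S=cv2.imread("pics/s10.png");T=cv2.imread("pics/t10.png")
r1=[f(T,229,185),f(T,248,229),f(T,298,229)];r2=[f(S,259,185),f(S,214,195),f(S,204,237)]
cv2.imwrite("pics/v15.png",np.vstack([np.hstack(r1),np.hstack(r2)]))
plan()
for n in("top","side"):
    for k in("loose_knob_mid","board_mid","relay_mid"):
        print(n,k,[(np.round(b["bbox"]),round(b["score"],2)) for b in optics.boxes_of(n,k)[:2]])
```

```text
t 25.38 tcp [384.5 172.4 185.2] w 51.2 F [0.9 0.1 0.5]
top loose_knob_mid [(array([190., 231., 205., 243.]), 0.68)]
top board_mid []
top relay_mid [(array([343., 228., 358., 240.]), 0.64)]
side loose_knob_mid [(array([208., 110., 228., 130.]), 0.63), (array([215., 155., 225., 166.]), 0.6)]
side board_mid [(array([207., 113., 228., 130.]), 0.79)]
side relay_mid [(array([181., 277., 195., 292.]), 0.61)]
```

View pics/v15.png

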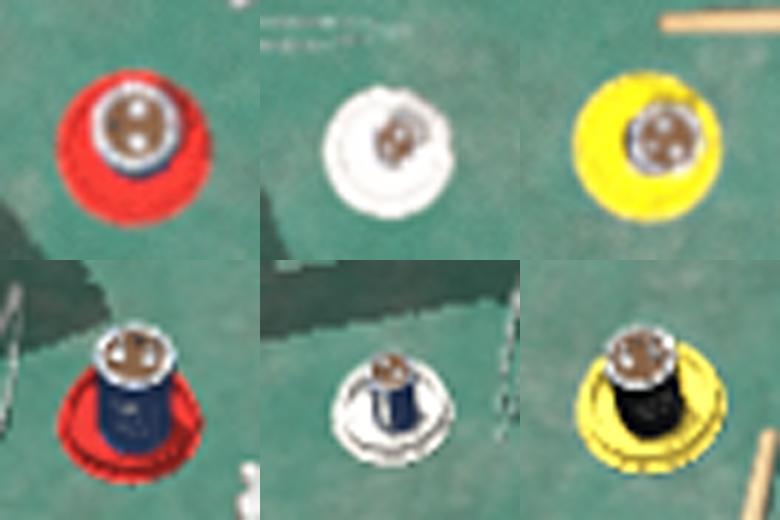

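Run:
```python
from h import *
T=optics.camera("top");S=optics.camera("side");k=260/44
def o(c,ctr,i,row,cap,cup,z):
    g=lambda p,z:ray(c,ctr[0]-22+(p[0]-260*i)/k-.5,ctr[1]-22+(p[1]-260*row)/k-.5,z)[:2]
    return (g(cap,z)-g(cup,6)).round(1)
for nm,i,z,a,b in(("red",0,55,((229,185),(135,127),(134,147)),((259,185),(135,356),(131,423))),
 ("white",1,39,((248,229),(393,141),(389,152)),((214,195),(391,371),(392,411))),
 ("yellow",2,48,((298,229),(665,137),(647,146)),((204,237),(641,356),(651,407)))):
    print(nm,"top",o(T,a[0],i,0,a[1],a[2],z),"side",o(S,b[0],i,1,b[1],b[2],z))
```

```text
red top [ 1.9 -2. ] side [1.7 0.8]
white top [ 3.5 -1.5] side [ 2.8 -1.5]
yellow top [ 2.3 -2.5] side [ 0.6 -0. ]
```

All offsets are at most about 4 mm, the knob and board are where they were, and the relay is in the tray. I hand in.

```bash
python3 -c "
from h import *
job.hand_in()"
```

```text
the job is handed in; nothing more can be done
```

I moved the relay from the red cup to the blue tray. Then I stood the thick blue capacitor in the red cup, the black one in the yellow cup and the thin blue one in the white cup. I handed in at about 26 s on the robot's clock; hand-in gives no verdict.

**Capacitors:** in the last pictures all three stand upright and released. They measure about 2 to 4 mm off their cup centres, against a limit of 12 mm. The two cameras differ by up to about 3 mm on these offsets.

**Relay:** the pictures during the job show it upright in the tray. In the last pictures I checked it only by the detection boxes, which put it inside the tray.

**Knob and board:** the side camera's boxes for both are within about 1 pixel of the start. In the last pictures the top camera did not report the board at all. The side camera also gave one wrong match for the knob, lying on the board.

**Look-alikes:** I did not touch the orange or turquoise ones.

**Arm:** at the end it was clear of everything. The measured contact force stayed within a few newtons at every reading.

I viewed 15 pictures, one over the budget.

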